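# Draw down the dust hood's sash with the hook pole

## Robot

A 6-joint arm with a two-finger parallel gripper is mounted at the origin on the work surface. World frame = base frame: x ahead of the robot, y to its left, z up, the work surface at z = 0. Lengths are in m, angles in rad, forces in N, time in s.
With the tool pointing down it reaches from about 0.35 to 0.975 m from the base axis. Payload 7.1 kg.
Tool frame: the origin (TCP) lies at the very end of the fingers, on their centre line; the grasp point (between the pads) lies 19 mm behind it; z points along the fingers, y is the direction in which the jaws open and shut (so a half turn about z gives the same grasp; the last joint's range is limited). The gripper opens to 88 mm and grips with 3 to 60 N. Pads are 20 mm wide; open, the fingers measure 115 mm over their backs; the gripper's body (75 mm by 178 mm) begins 61 mm behind the grasp point.
Start: joints at [-1.198, 0.423, 1.63, -0, 1.089, -0.019], TCP at [0.239, -0.578, 0.223] pointing down, gripper open.
Joint ranges: [-3, 3], [-0.9, 2.11], [0.09, 2.58], [-1.31, 4.45], [0.11, 2.69], [-2.54, 2.54]. Speed limits (rad/s): [2.39, 2.39, 3.01, 3.14, 3.14, 3.14].

## Interface

Orientations are given as a unit quaternion [w, x, y, z].
In Python, from workcell import manip gives the robot as it stands.
- The arm moves only by the shell command python3 -m creep 'ROWS' [FORCE]. ROWS is JSON, a list of rows, each a list of 3 entries, a list of its own where there are three numbers: the shift along the tool's x, y, z in m, then the turn about the tool's z in rad, then the closure, from -1 (fully open) to 1 (shut). In form: [[[x, y, z], spin, gripper], ...]. A call has 1 to 20 rows; each row shifts and turns the commanded pose from where the row before left it, along the tool's axes as they then stand; what a row does not reach is not made up. A row lasts 1/12 s, in which the tool goes at most 41.7 mm and 7.16 degrees, less where a joint would pass 70% of its speed; a pose out of reach is approached as far as the arm can. A call with a gripper value outside its range is refused whole. The fingers move at their own pace and stop on an object; FORCE is the grip in N (left out, the last holds). Time passes only in rows, so rows that do not move let the fingers close. It gives the time, the measured TCP pose, the force and the opening at its end, in the units of the state.
- manip.read_state(): the state, without advancing time (a new reading comes with each control period).
- manip.grab_frame(name): name is "scene" or "top" or "wrist"; returns the picture (400x640x3 uint8, red, green, blue); there is no depth.
- manip.get_calibration(name): a dict with "fx", "fy", "cx", "cy" (pixels), "R" (3x3) and "t" (3): a world point X has camera coordinates R X + t; the wrist camera has in their place "T_tool_cam" (4x4, takes a point from camera to tool coordinates, whose origin is the TCP and whose axes are the flange's). Camera axes: x right, y down, z forward; pixel columns grow to the right and rows downward; lengths in m; the calibration is good to about 2 mm. The wrist camera is an equidistant fisheye: a pixel r from the principal point sees the ray r / f radians off the axis. A picture is of the moment at which its call begins: read the wrist's pose just before it. get_calibration takes no time and is no camera call.
- manip.sign_off(): hands the job in, once; it reports no verdict.
The state is a dict: "time_s": time; "joints": joint angles; "joint_vel": joint speeds; "joint_torque": joint torques, N m; "tool_pos": TCP position; "orientation": TCP orientation; "force": force on the tool from outside, world axes, zero at the start; "wrist_torque": the same for the moment, N m; "grip_width": opening from 0.0 (shut) to 1.0 (fully open).
Only numpy, scipy, OpenCV 4.12 (cv2) and the standard library are available. Lean on these libraries where they do the work, as an engineer would, in place of code of your own. Each camera call takes 0.05 s, during which the arm holds its last target. There are 200 camera calls.

## Task

Take the hook pole from its rest, put its hook down through the pull ring on the dust hood's raised sash and draw the sash down until it is fully home on its seal; there keep a steady firm pull of about 15 N on the ring for about a second to bed the seal, but never pull or press with more than 25 N, as the ring would bend. Then unhook, leaving the sash shut, and lay the pole back in both cradles of its rest the way it lay before. Touch the sash only with the pole and leave the other things on the bench where they are.

Things in the scene. Friction and masses are not known exactly. Their poses are not given: they have to be found in the camera images.
- hood: bench-top dust hood of plywood, 280 deep (x) x 300 wide (y) x 260 high (z) mm, screwed down; place and yaw vary. Origin: middle of its front bottom edge; x into the hood (away from the robot), z up. Front: a 100 mm high upright apron, above it a front sloping 35 degrees from level, 280 mm long, rising away from the robot, with rails at both edges standing 16 mm off the slope
- sash: sliding sash in the sloping front: aluminium frame 250 wide x 160 mm along the slope with clear pane, about 0.4 to 0.85 kg, pull ring on its middle bar. Origin: centre of the ring's hole. x up the slope, y to the left, z straight out from its face (up and towards the robot, 35 degrees from vertical). Frame face at z = -35 mm, lower edge at x = -120, upper at x = 40 mm
- ring (a point): centre of the pull ring's hole (= origin and axes of the sash). Dark steel ring lying parallel to the sash face, 35 mm off it, its hole running along z: hole 19 mm across, bar 7 mm thick, 33 mm outside, on two 7 mm legs at y = +13 and -13 mm; space under it is free down to z = -32 mm. In the middle of the hood's width
- home (a point): point fixed to the hood where the ring's centre is when the sash is just home on its rubber seal. At the start the ring is 75 to 100 mm up the slope (sash +x) from it. The sash slides stiffly (4 to 8 N pull along the slope at slow speed) and stays where it is left. On the seal it stops hard: the seal gives only about 1 mm at 15 N
- rest: wooden pole rest screwed to the bench, base 190 (x) x 70 (y) x 12 mm, with two cradles 12 mm thick at x = +75 and -75 mm, each with a slot along x, 26 mm wide with flared mouth, floor 55 mm above the bench, walls up to 85 mm high, 57 mm over the outsides. Origin: middle of its underside. Position and yaw vary; left or right of the hood
- seat (a point): where the pole's origin belongs in the rest: 64 mm above the rest's origin, the pole's axes parallel to the rest's. The pole starts there, lying in both cradles, hook tip pointing down beyond the rest's +x end (the far end from the robot); the bar is free to be gripped between the cradles
- pole: hook pole, 0.11 to 0.18 kg: light wooden bar 18 x 18 mm square, 210 mm long, brass ferrule and 8 mm dark steel rod hook at its +x end. Origin: on the bar's axis at the middle of the wood. x along the bar to the hook, z up. The rod arches up (riser at x = 126 to 135, top at z = 36 mm) and over, then runs straight down along -z at x = 165 mm to its rounded tip at z = -20 mm
- hook_tip (a point): the very end of the pole's hook, at (165, 0, -20) mm in the pole's frame
- case: bystander: dark wooden tool case 150 x 210 x 47 mm, fixed, origin under its middle; stands on the other side of the hood from the pole rest
- sand_block: bystander: cork sanding block 60 x 100 x 30 mm, fixed, on the bench in front of the hood; origin under its middle
- router_plane: bystander: hand router plane, steel sole 90 x 140 mm with two dark knobs, 95 mm high, loose; origin under its middle
- glue: bystander: yellow glue bottle, 60 mm across, 170 mm high, loose; origin under its middle
- jar: bystander: glass jar 68 mm across, 75 mm high, loose; origin under its middle
- offcut: bystander: loose dark wood strip 250 x 30 x 20 mm lying on the bench, no hook; origin under its middle
- chisel: bystander: hand tool with a round wooden handle, about 200 mm long, lying on the bench, loose; origin under its middle
Not all that is in view belongs to the job. There is more than one size of the rest; the one meant has the size given above.

How it is judged:
On the way, in this order (a step that is already met when the one before it is completed fails the run):
1. the hook's tip is down through the pull ring (tip 6 mm or more below the ring's centre, within 14 mm of its axis) (z of hook_tip in the frame of sash between -0.034 and -0.006 m and x of hook_tip in the frame of sash between -0.014 and 0.014 m and y of hook_tip in the frame of sash between -0.014 and 0.014 m), for 0.15 s.
2. the sash is home (ring within 3 mm of its home point) and the pole pulls on it with 9 to 25 N for half a second (distance between ring and home below 0.003 m and contact force between pole and sash above 9 N), for 0.5 s.
At the end, for the whole second after the job is handed in: The sash is shut (ring within 3 mm of its home point) and the pole lies still in both cradles of its rest as at the start: middle within 20 mm of the rest's middle, down on the slot floors (axis 60 to 69 mm above the bench), hook tip pointing down at the rest's +x end, parallel within 0.12 rad (distance between ring and home below 0.003 m and horizontal distance between pole and rest below 0.02 m and z of pole in the frame of rest between 0.06 and 0.069 m and z of hook_tip in the frame of rest below 0.052 m and x of hook_tip in the frame of rest above 0.1 m and angle between the x axis of pole and the x axis of rest, either way round below 0.12 rad and linear speed of pole below 0.02 m/s); the robot touches nothing.
It fails at once if the pole bears on the sash or its ring with more than 25 N (contact force between pole and sash above 25 N).
It fails at once if the robot itself touches the sash (contact force between any of the fingers, the arm and sash above 1 N).
It fails at once if the router plane, glue bottle, jar, offcut or chisel is moved more than 30 mm (distance of any of router_plane, glue, jar, offcut, chisel from where it was at the start of the episode above 0.03 m).
It also fails if it takes over 72 s, if anything falls off the work surface, if the arm or the gripper's body presses on something with over 40 N, if the wrist force passes 120 N, or if a joint passes its speed limit or range.

## Working session

There is one attempt and no reset: what is moved stays moved. The work goes in short steps, Python scripts to look and compute and a shell command to move; the robot and the scene stay as the last step left them, time stands still between calls to the robot, and variables do not carry over. Pictures are saved under pics/ and viewed, about 8 in all and at most 12, crops included, and the job is handed in when it is done.

```bash
mkdir -p pics; ls
python3 - <<'E'
from workcell import manip
import cv2,numpy as np
s=manip.read_state();print(s)
for n in("scene","top"):
    im=manip.grab_frame(n);cv2.imwrite(f"pics/{n}0.png",im[:,:,::-1]);c=manip.get_calibration(n);print(n,c)
print(manip.get_calibration("wrist"))
E
```

```text
pics
{'time_s': 0.0, 'joints': array([-1.19799901e+00,  4.23830568e-01,  1.63066703e+00,  5.28160872e-06,
        1.08863268e+00, -1.90426067e-02]), 'joint_vel': array([-0.00065946, -0.00132255,  0.00235757,  0.000318  ,  0.0003849 ,
       -0.00038233]), 'joint_torque': array([-1.83715514e-03, -5.44639707e+01, -2.73663050e+01,  6.43723737e-02,
        2.26852455e-02, -1.13981339e-04]), 'tool_pos': array([ 0.23847931, -0.5771129 ,  0.22191715]), 'orientation': array([-7.57228499e-04,  9.80868946e-01,  1.94667719e-01, -1.32975177e-04]), 'force': array([-0.41736537,  0.13637835,  0.63358912]), 'wrist_torque': array([-0.02931141,  0.0165331 ,  0.05350371]), 'grip_width': 0.9966884936697359}
scene {'fx': 435.7700260656913, 'fy': 435.7700260656913, 'cx': 329.64167816241127, 'cy': 202.06877581642715, 'R': array([[-0.10128896,  0.99485305, -0.00282017],
       [ 0.82389807,  0.08229398, -0.56073137],
       [-0.55761324, -0.05911943, -0.82799298]]), 't': array([ 0.04791574, -0.35737266,  1.98303832])}
top {'fx': 493.65297464558705, 'fy': 493.65297464558705, 'cx': 319.0463455494276, 'cy': 199.1932847019263, 'R': array([[ 0.0039554 , -0.9999582 , -0.00824366],
       [-0.98475544, -0.00246141, -0.17392717],
       [ 0.17389961,  0.00880594, -0.98472401]]), 't': array([0.03803611, 0.57389505, 1.6387864 ])}
{'fx': 309.70691628693146, 'fy': 309.70691628693146, 'cx': 321.06476001995037, 'cy': 201.17658959782494, 'T_tool_cam': array([[-4.60290686e-04, -9.64796675e-01, -2.62996510e-01,
         7.04115763e-02],
       [ 9.99999893e-01, -4.58391584e-04, -6.85787095e-05,
         1.60400779e-03],
       [-5.43908758e-05, -2.62996513e-01,  9.64796782e-01,
        -1.61494441e-01],
       [ 0.00000000e+00,  0.00000000e+00,  0.00000000e+00,
         1.00000000e+00]])}
```

View pics/top0.png

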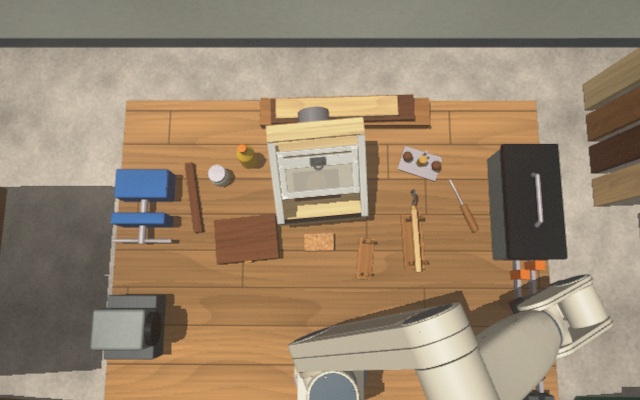

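View pics/scene0.png

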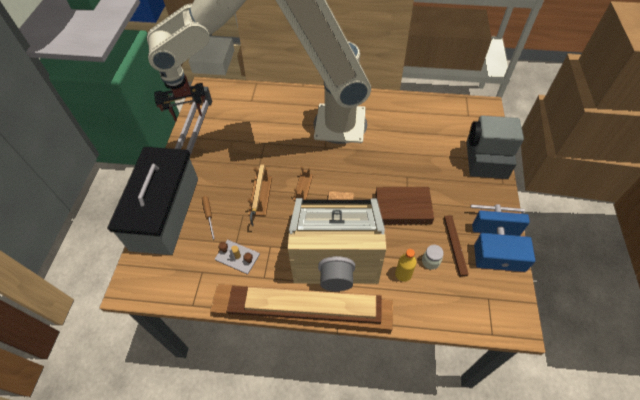

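The top view shows the pole at about (417,240) with its hook at (414,195), the hood centred near (318,170) with the ring at (318,162), and the small decoy rest at (366,258). The scene view shows the ring at (337,215). I'll enlarge both.

Run:
```python
import cv2,numpy as np
t=cv2.imread("pics/top0.png");s=cv2.imread("pics/scene0.png")
a=cv2.resize(t[110:285,260:440],None,fx=3.2,fy=3.2,interpolation=cv2.INTER_CUBIC)
b=cv2.resize(s[185:285,285:390],None,fx=2,fy=2,interpolation=cv2.INTER_CUBIC)
c=cv2.resize(s[155:240,235:325],None,fx=2,fy=2,interpolation=cv2.INTER_CUBIC)
m=np.zeros((560,800,3),np.uint8);m[:560,:576]=a;m[:200,580:790]=b;m[210:380,580:760]=c
cv2.imwrite("pics/m1.png",m)
```

```text
(no output)
```

View pics/m1.png

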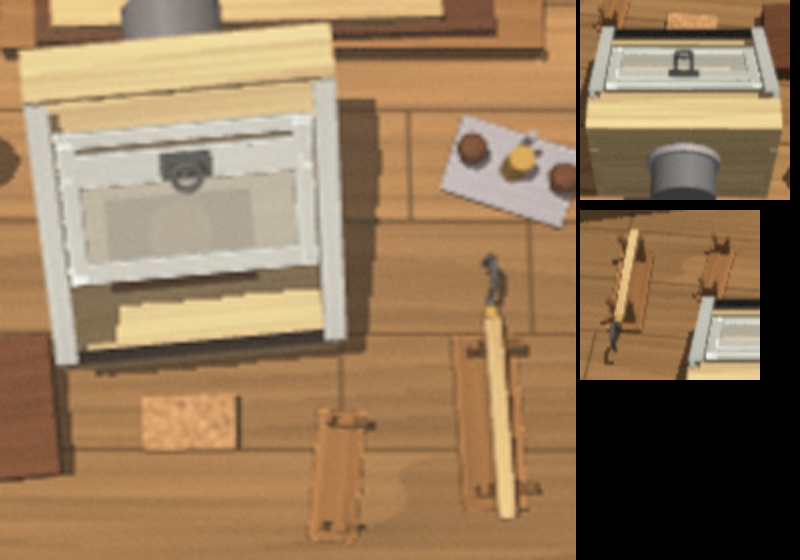

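The enlargement shows the ring at mosaic (187,178). The bar runs from (508,515) to (492,318), and the hook rod is at about (490,258). The rail ends are at (56,363), (347,340), (25,105) and (336,80).

```bash
cat > h.py <<'E'
import numpy as np,cv2
from workcell import manip
from scipy.spatial.transform import Rotation as Ro
def ray(n,u,v):
    c=manip.get_calibration(n);R=c["R"];o=-R.T@c["t"]
    d=R.T@np.array([(u-c["cx"])/c["fx"],(v-c["cy"])/c["fy"],1]);return o,d/np.linalg.norm(d)
def plane(n,u,v,z):
    o,d=ray(n,u,v);return o+d*(z-o[2])/d[2]
def tri(rays):
    A=sum(np.eye(3)-np.outer(d,d) for o,d in rays);b=sum((np.eye(3)-np.outer(d,d))@o for o,d in rays)
    return np.linalg.solve(A,b)
def Rt():
    s=manip.read_state();q=s["orientation"];return Ro.from_quat([q[1],q[2],q[3],q[0]]).as_matrix(),np.array(s["tool_pos"])
def wray(u,v,R,p):
    c=manip.get_calibration("wrist");T=c["T_tool_cam"];x=(u-c["cx"])/c["fx"];y=(v-c["cy"])/c["fy"];r=np.hypot(x,y)
    d=np.array([x/r*np.sin(r),y/r*np.sin(r),np.cos(r)]) if r>0 else np.array([0,0,1.])
    return p+R@T[:3,3],R@T[:3,:3]@d
def wpix(X,R,p):
    c=manip.get_calibration("wrist");T=c["T_tool_cam"];d=T[:3,:3].T@(R.T@(X-p)-T[:3,3]);n=np.hypot(*d[:2]);a=np.arctan2(n,d[2])
    return np.array([c["cx"]+c["fx"]*a*d[0]/n,c["cy"]+c["fy"]*a*d[1]/n])
E
python3 - <<'E'
from h import *
np.set_printoptions(precision=4,suppress=True)
m=lambda x,y:(260+x/3.2,110+y/3.2)
a=plane("top",*m(508,515),.073);b=plane("top",*m(492,318),.073)
print("pole",a,b,(a+b)/2,np.linalg.norm(b-a),np.degrees(np.arctan2(*(b-a)[1::-1])))
P={k:plane("top",*m(*k),z) for k,z in {(56,363):.113,(347,340):.113,(25,105):.274,(336,80):.274}.items()};print(P)
L,Rr,LT,RT=P.values()
for q in(L-Rr,LT-RT):print("yaw from y",np.degrees(np.arctan2(-q[0],q[1])),np.linalg.norm(q))
print("mid",(L+Rr)/2,(LT+RT)/2)
r=[ray("top",*m(187,178)),ray("scene",336.5,185+57/2)];X=tri(r);print("ring",X,[np.linalg.norm(np.cross(X-o,d)) for o,d in r])
E
```

```text
pole [ 0.3312 -0.2889  0.073 ] [ 0.5359 -0.2785  0.073 ] [ 0.4335 -0.2837  0.073 ] 0.20489325040281084 2.90770938663224
{(56, 363): array([0.4819, 0.1748, 0.113 ]), (347, 340): array([ 0.5065, -0.1224,  0.113 ]), (25, 105): array([0.7071, 0.1936, 0.274 ]), (336, 80): array([ 0.7321, -0.1005,  0.274 ])}
yaw from y 4.7187521583078516 0.29820193960665453
yaw from y 4.852499865466056 0.2951951780286102
mid [0.4942 0.0262 0.113 ] [0.7196 0.0465 0.274 ]
ring [0.6431 0.0404 0.2472] [np.float64(1.6644049813593085e-05), np.float64(1.6644049813604168e-05)]
```

```bash
cat >> h.py <<'E'
np.set_printoptions(precision=4,suppress=True)
def goto(x,y,z,yaw):
    "spin first, then shift in the spun tool axes"
    R,p=Rt();cur=np.degrees(np.arctan2(R[1,0],R[0,0]));sp=np.radians(cur-yaw)
    R2=R@Ro.from_euler("z",sp).as_matrix();print("yaw",cur,"spin",sp,"shift",R2.T@(np.array([x,y,z])-p),"grip",manip.read_state()["grip_width"])
E
python3 -c "
from h import *
goto(.4335+.04,-.284+.002,.2,2.9)"
```

```text
yaw 22.44637569072555 spin 0.34114861263494173 shift [ 0.2497 -0.2829  0.0222] grip 0.9979863741071564
```

```bash
python3 -m creep '[[[0,0,0],0.114,-1],[[0,0,0],0.114,-1],[[0,0,0],0.113,-1],[[0.025,-0.0283,0.0022],0,-1],[[0.025,-0.0283,0.0022],0,-1],[[0.025,-0.0283,0.0022],0,-1],[[0.025,-0.0283,0.0022],0,-1],[[0.025,-0.0283,0.0022],0,-1],[[0.025,-0.0283,0.0022],0,-1],[[0.025,-0.0283,0.0022],0,-1],[[0.025,-0.0283,0.0022],0,-1],[[0.025,-0.0283,0.0022],0,-1],[[0.025,-0.0283,0.0022],0,-1],[[0,0,0],0,-1],[[0,0,0],0,-1],[[0,0,0],0,-1]]'
python3 - <<'E'
from h import *
R,p=Rt();print(p,manip.read_state()["force"])
im=manip.grab_frame("wrist");cv2.imwrite("pics/w1.png",im[:,:,::-1]);np.savez("w1.npz",R=R,p=p)
E
```

```text
time_s: 1.43
tool_pos: [0.4737, -0.2823, 0.2005]
orientation: [-0.0, 1.0, 0.026, -0.0]
force: [-0.3, 0.0, 0.7]
grip_width: 0.996
[ 0.4737 -0.2823  0.2005] [-0.279   0.0039  0.7052]
```

View pics/w1.png

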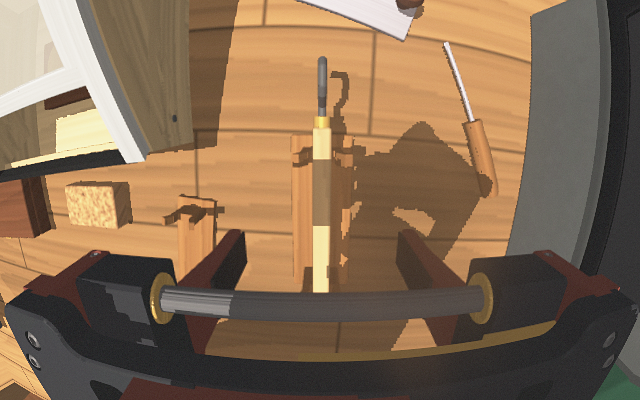

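The wrist view shows the bar running straight up the picture at u≈321, between the fingers. Its front end is at (322,129), the hook top is at (322,60), and the front cradle is at v≈150.

Run:
```python
from h import *
d=np.load("w1.npz");R,p=d["R"],d["p"]
P=[]
for u,v in((322,129),(320.8,290)):
    o,r=wray(u,v,R,p);P.append(o+r*(.073-o[2])/r[2])
q=P[0]-P[1];y=np.arctan2(q[1],q[0]);c=P[0]-.105*np.array([np.cos(y),np.sin(y),0]);print(P,np.degrees(y),"centre",c)
e=c+.04*np.array([np.cos(y),np.sin(y),0])
goto(e[0],e[1],.045,np.degrees(y))
```

```text
[array([ 0.5351, -0.282 ,  0.073 ]), array([ 0.3665, -0.2895,  0.073 ])] 2.5444652995354557 centre [ 0.4302 -0.2866  0.073 ]
yaw 2.8835224098100807 spin 0.0059176629265897005 shift [-0.0032  0.0018  0.1555] grip 1.0022102577439511
```

```bash
python3 -m creep '[[[-0.003,0.002,0.025],0,-1],[[0,0,0.025],0,-1],[[0,0,0.025],0,-1],[[0,0,0.025],0,-1],[[0,0,0.025],0,-1],[[0,0,0.02],0,-1],[[0,0,0.01],0,-1],[[0,0,0],0,-1],[[0,0,0],0,-1],[[0,0,0],0,1],[[0,0,0],0,1],[[0,0,0],0,1],[[0,0,0],0,1],[[0,0,0],0,1],[[0,0,0],0,1],[[0,0,0],0,1],[[0,0,0],0,1],[[0,0,0],0,1],[[0,0,0],0,1]]' 50
```

```text
time_s: 3.07
tool_pos: [0.4711, -0.2844, 0.0456]
orientation: [-0.0, 1.0, 0.025, -0.0]
force: [0.1, 0.8, 0.4]
grip_width: 0.28
```

```bash
python3 -m creep '[[[0,0,0],0,1],[[0,0,0],0,1],[[0,0,0],0,1],[[0,0,0],0,1],[[0,0,0],0,1],[[0,0,0],0,1]]' 55;  python3 -m creep '[[[0,0,-0.005],0,1],[[0,0,-0.015],0,1],[[0,0,-0.025],0,1],[[0,0,-0.025],0,1],[[0,0,-0.03],0,1],[[0,0,-0.03],0,1],[[0,0,-0.03],0,1],[[0,0,-0.03],0,1],[[0,0,-0.03],0,1],[[0,0,-0.03],0,1],[[0,0,0],0,1],[[0,0,0],0,1]]'
python3 - <<'E'
from h import *
a=np.radians(5);goto(.6431-.125*np.cos(a),.0404-.125*np.sin(a),.3,5)
E
```

```text
time_s: 3.57
tool_pos: [0.471, -0.2844, 0.0456]
orientation: [-0.0, 1.0, 0.025, -0.0]
force: [-0.3, -0.0, 0.2]
grip_width: 0.208
time_s: 4.57
tool_pos: [0.4717, -0.2849, 0.2976]
orientation: [0.001, 1.0, 0.025, 0.002]
force: [0.2, -0.1, -2.2]
grip_width: 0.2
yaw 2.9098916462924356 spin -0.03647927249563523 shift [ 0.0741 -0.3091 -0.003 ] grip 0.20005053249289498
```

```bash
python3 -m creep '[[[0.003,-0.028,0],-0.036,1],[[0.003,-0.028,0],0,1],[[0.003,-0.028,0],0,1],[[0.003,-0.028,0],0,1],[[0.003,-0.028,0],0,1],[[0.003,-0.028,0],0,1],[[0.003,-0.028,0],0,1],[[0.003,-0.028,0],0,1],[[0.003,-0.028,0],0,1],[[0.003,-0.028,0],0,1],[[0.003,-0.028,0],0,1],[[0,0,0],0,1],[[0,0,0],0,1],[[0,0,0],0,1]]'
python3 - <<'E'
from h import *
R,p=Rt();print(p,manip.read_state()["force"])
im=manip.grab_frame("wrist");cv2.imwrite("pics/w2.png",im[:,:,::-1]);np.savez("w2.npz",R=R,p=p)
s=manip.grab_frame("scene");cv2.imwrite("pics/s2.png",s[:,:,::-1])
m=np.vstack([im[:260],cv2.resize(s[165:265,230:430],(640,320),interpolation=cv2.INTER_CUBIC)])
cv2.imwrite("pics/m2.png",m[:,:,::-1])
E
```

```text
time_s: 5.73
tool_pos: [0.4775, 0.025, 0.2944]
orientation: [0.0, 0.999, 0.044, -0.001]
force: [-1.3, 0.7, -1.0]
grip_width: 0.2
[0.4775 0.025  0.2944] [-1.318   0.7235 -1.0325]
```

View pics/m2.png

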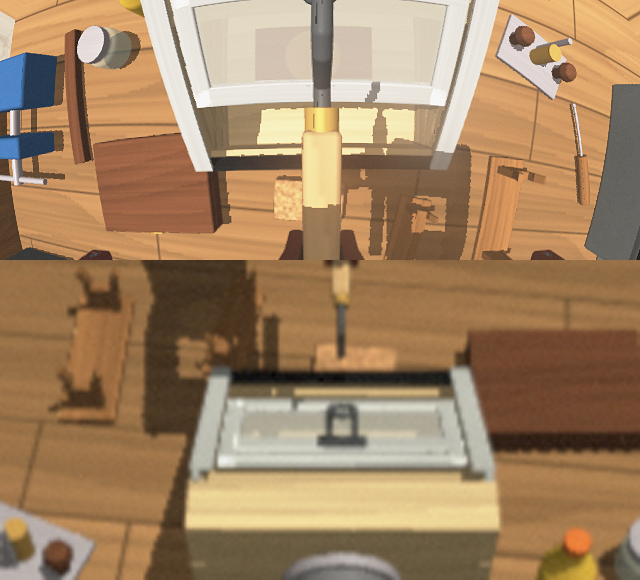

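The wrist camera misses the ring. The hook is straight, and the scene crop shows the tip at (341,355) and the ring loop at about (342,411). I'll get the ring centre properly from enlarged crops.

Run:
```python
from h import *
t=cv2.imread("pics/top0.png");s=cv2.imread("pics/s2.png")
t2=manip.grab_frame("top")[:,:,::-1];cv2.imwrite("pics/t2.png",t2)
k=12;f=lambda i,u,v:cv2.resize(i[v:v+25,u:u+32],None,fx=k,fy=k,interpolation=cv2.INTER_NEAREST)
m=np.hstack([f(t,302,152),f(s,321,200)])
w=cv2.resize(t2[100:290,250:450],None,fx=1.4,fy=1.4);m2=np.zeros((w.shape[0],768,3),np.uint8);m2[:,:w.shape[1]]=w;m2[:,300:684]=cv2.resize(s[190:213,321:353],(384,266),interpolation=cv2.INTER_NEAREST)
cv2.imwrite("pics/m3.png",np.vstack([m,m2]))
```

```text
(no output)
```

View pics/m3.png

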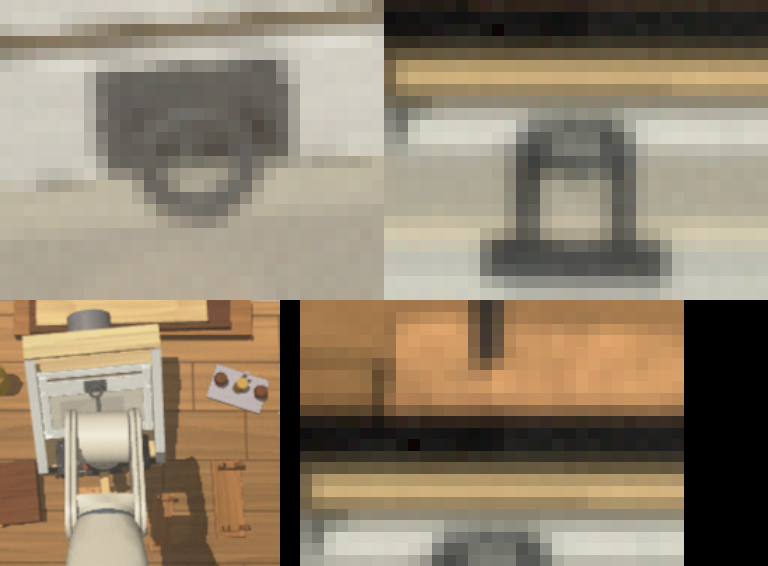

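The enlarged crops give the ring centre at about (318.3,165) in top and (336.5,212) in scene. The hook tip in scene is at about (336.2,195).

Run:
```python
from h import *
for tv,sv in((165,211.8),(164.5,211.8),(165,212.4)):
    X=tri([ray("top",318.2,tv),ray("scene",336.5,sv)]);print("ring",X)
def proj(n,X):
    c=manip.get_calibration(n);q=c["R"]@X+c["t"];return q[0]/q[2]*c["fx"]+c["cx"],q[1]/q[2]*c["fy"]+c["cy"]
d=np.load("w2.npz");R,p=d["R"],d["p"]
tip=p+R@[.125,0,.0016];print("tip",tip,proj("scene",tip))
# ring on hood model: s,n
Y=np.radians(4.9);ex=np.array([np.cos(Y),np.sin(Y),0])
rail=np.array([.4942,.0262,.113])
for X in [tri([ray("top",318.2,165),ray("scene",336.5,211.8)])]:
    r=X-rail;h=r@ex;c,s=np.cos(.6109),np.sin(.6109);print("s",h*c+r[2]*s,"n above rail",-h*s+r[2]*c,"lat",r@[-np.sin(Y),np.cos(Y),0])
```

```text
ring [0.6427 0.0407 0.2568]
ring [0.6438 0.0407 0.2586]
ring [0.6433 0.0407 0.2542]
tip [0.602  0.0359 0.2925] (np.float64(336.4194433338296), np.float64(195.0935862284629))
s 0.20471537750706714 n above rail 0.03223100563505128 lat 0.0017288524443216892
```

```bash
python3 -m creep '[[[0.01,0,0.003],0,1],[[0.01,0,0.004],0,1],[[0.01,0,0.004],0,1],[[0.011,-0.0012,0.004],0,1],[[0,0,0],0,1],[[0,0,0],0,1],[[0,0,0],0,1],[[0,0,0],0,1]]'
python3 - <<'E'
from h import *
R,p=Rt();print(p,manip.read_state()["force"],"tip",p+R@[.125,0,.0016])
t=manip.grab_frame("top");s=manip.grab_frame("scene")
cv2.imwrite("pics/t4.png",t[:,:,::-1]);cv2.imwrite("pics/s4.png",s[:,:,::-1])
k=12;f=lambda i,u,v:cv2.resize(i[v:v+40,u:u+32],None,fx=k,fy=k,interpolation=cv2.INTER_NEAREST)
cv2.imwrite("pics/m4.png",np.hstack([f(t,302,150),f(s,321,185)])[:,:,::-1])
E
```

```text
time_s: 6.55
tool_pos: [0.5188, 0.03, 0.2806]
orientation: [0.0, 0.999, 0.043, -0.0]
force: [-1.1, -0.5, -0.3]
grip_width: 0.199
[0.5188 0.03   0.2806] [-1.0735 -0.4979 -0.3073] tip [0.6433 0.0408 0.279 ]
```

View pics/m4.png

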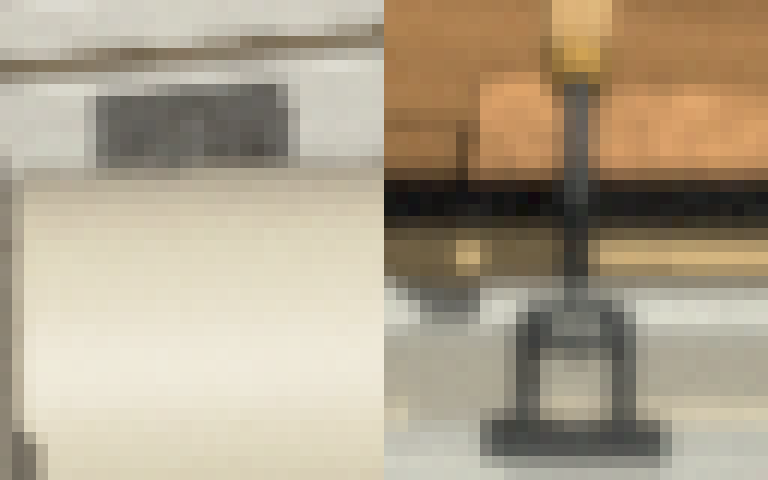

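The scene view shows the rod at u≈577 (crop), laterally centred on the ring (576), with the ring's hole around y=323. I'll lower it in small steps and watch the force.

```bash
python3 -m creep '[[[0,0,0.003],0,1],[[0,0,0.003],0,1],[[0,0,0.003],0,1],[[0,0,0.003],0,1],[[0,0,0],0,1],[[0,0,0],0,1]]' | grep -E "pos|force"; python3 -m creep '[[[0,0,0.002],0,1],[[0,0,0.002],0,1],[[0,0,0],0,1],[[0,0,0],0,1]]'| grep -E "pos|force"
```

```text
tool_pos: [0.5188, 0.03, 0.2683]
force: [0.2, 0.1, -1.7]
tool_pos: [0.5189, 0.03, 0.2645]
force: [0.8, -0.6, -2.1]
```

```bash
python3 -m creep '[[[0,0,0.002],0,1],[[0,0,0.002],0,1],[[0,0,0],0,1],[[0,0,0],0,1]]'| grep -E "pos|force"; python3 -c "
from h import *
t=manip.grab_frame('scene');cv2.imwrite('pics/s5.png',t[:,:,::-1])
cv2.imwrite('pics/m5.png',cv2.resize(t[185:225,315:359],None,fx=10,fy=10,interpolation=cv2.INTER_NEAREST)[:,:,::-1])"
```

```text
tool_pos: [0.5189, 0.03, 0.2605]
force: [-0.3, -0.5, -1.6]
```

View pics/m5.png

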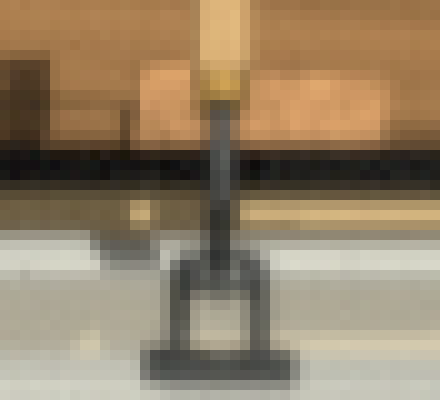

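The rod is centred (u≈222 in the crop) and entering the ring at y≈265, with no contact force yet. I'll go on down.

```bash
python3 -m creep '[[[0,0,0.002],0,1],[[0,0,0.002],0,1],[[0,0,0],0,1],[[0,0,0],0,1]]'| grep -E "pos|force";python3 -m creep '[[[0,0,0.002],0,1],[[0,0,0.002],0,1],[[0,0,0],0,1],[[0,0,0],0,1]]'| grep -E "pos|force"
```

```text
tool_pos: [0.5189, 0.03, 0.2565]
force: [-0.9, -0.1, -1.4]
tool_pos: [0.5189, 0.03, 0.2524]
force: [-0.6, 0.2, -1.3]
```

```bash
python3 -m creep '[[[0,0,0.002],0,1],[[0,0,0.002],0,1],[[0,0,0],0,1],[[0,0,0],0,1]]'| grep -E "pos|force"; python3 -c "
from h import *
t=manip.grab_frame('scene');cv2.imwrite('pics/s6.png',t[:,:,::-1])
cv2.imwrite('pics/m6.png',cv2.resize(t[185:225,315:359],None,fx=10,fy=10,interpolation=cv2.INTER_NEAREST)[:,:,::-1])"
```

```text
tool_pos: [0.5189, 0.03, 0.2484]
force: [-1.4, -0.5, -2.2]
```

View pics/m6.png

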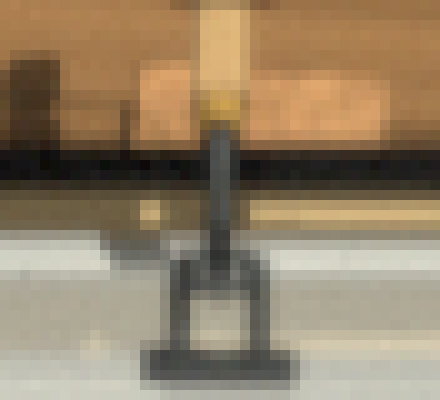

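```bash
python3 -m creep '[[[0,0,0.002],0,1],[[0,0,0.002],0,1],[[0,0,0.002],0,1],[[0,0,0],0,1],[[0,0,0],0,1],[[0,0,0],0,1]]'| grep -E "pos|force";python3 -m creep '[[[-0.001,0,0],0,1],[[-0.001,0,0],0,1],[[-0.001,0,0],0,1],[[-0.001,0,0.0005],0,1],[[-0.001,0,0.0007],0,1],[[0,0,0],0,1]]'| grep -E "pos|force"
```

```text
tool_pos: [0.5189, 0.0299, 0.2425]
force: [-1.5, 0.1, -2.4]
tool_pos: [0.5138, 0.0295, 0.2414]
force: [-0.3, 0.2, -1.3]
```

```bash
python3 -m creep '[[[-0.0012,0,0.0008],0,1],[[-0.0012,0,0.0008],0,1],[[0,0,0],0,1]]'| grep -E "pos|force";python3 -m creep '[[[-0.0012,0,0.0008],0,1],[[-0.0012,0,0.0008],0,1],[[0,0,0],0,1]]'| grep -E "pos|force"; python3 -c "
from h import *
t=manip.grab_frame('scene');cv2.imwrite('pics/s7.png',t[:,:,::-1])
a=cv2.imread('pics/s6.png')
f=lambda i:cv2.resize(i[185:225,315:353],None,fx=10,fy=10,interpolation=cv2.INTER_NEAREST)
cv2.imwrite('pics/m7.png',np.hstack([f(a),f(t[:,:,::-1])]))"
```

```text
tool_pos: [0.5125, 0.0294, 0.2402]
force: [3.8, 0.1, -0.7]
tool_pos: [0.5113, 0.0293, 0.2391]
force: [6.3, 0.8, -1.9]
```

View pics/m7.png

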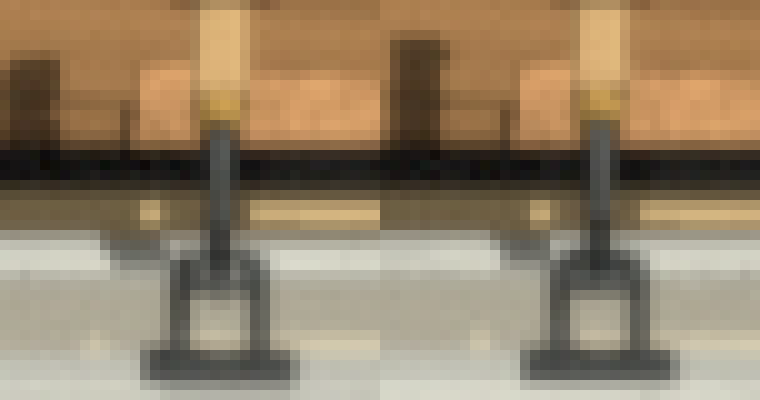

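Contact: +6 N on the tool, and the ring stays around the rod. The hook is engaged, so I'll draw it down the slope in measured steps.

```bash
python3 -m creep '[[[-0.0012,0,0.0008],0,1],[[-0.0012,0,0.0008],0,1],[[-0.0012,0,0.0008],0,1],[[-0.0012,0,0.0009],0,1]]'| grep -E "pos|force";python3 -m creep '[[[-0.0012,0,0.0008],0,1],[[-0.0012,0,0.0008],0,1],[[-0.0012,0,0.0009],0,1],[[-0.0012,0,0.0008],0,1],[[-0.0012,0,0.0009],0,1],[[-0.0012,0,0.0008],0,1]]'| grep -E "pos|force"
```

```text
tool_pos: [0.5069, 0.0289, 0.2359]
force: [7.7, 0.9, -1.6]
tool_pos: [0.4998, 0.0282, 0.2309]
force: [8.6, 0.5, -1.1]
```

```bash
python3 -m creep '[[[-0.0016,0,0.0011],0,1],[[-0.0016,0,0.0011],0,1],[[-0.0016,0,0.0011],0,1],[[-0.0016,0,0.0012],0,1],[[-0.0016,0,0.0011],0,1],[[-0.0016,0,0.0011],0,1],[[-0.0016,0,0.0011],0,1],[[-0.0016,0,0.0012],0,1],[[-0.0016,0,0.0011],0,1],[[-0.0016,0,0.0011],0,1],[[-0.0016,0,0.0011],0,1],[[-0.0016,0,0.0012],0,1]]'| grep -E "pos|force"; python3 -m creep '[[[-0.0016,0,0.0011],0,1],[[-0.0016,0,0.0011],0,1],[[-0.0016,0,0.0011],0,1],[[-0.0016,0,0.0012],0,1],[[-0.0016,0,0.0011],0,1],[[-0.0016,0,0.0011],0,1],[[-0.0016,0,0.0011],0,1],[[-0.0016,0,0.0012],0,1]]'| grep -E "pos|force"; python3 -c "
from h import *
t=manip.grab_frame('scene');cv2.imwrite('pics/s8.png',t[:,:,::-1])
cv2.imwrite('pics/m8.png',cv2.resize(t[160:240,280:400],None,fx=5,fy=5,interpolation=cv2.INTER_NEAREST)[:,:,::-1])"
```

```text
tool_pos: [0.4808, 0.0265, 0.2175]
force: [8.4, -0.1, -1.2]
tool_pos: [0.4682, 0.0254, 0.2085]
force: [7.8, 0.7, -0.8]
```

View pics/m8.png

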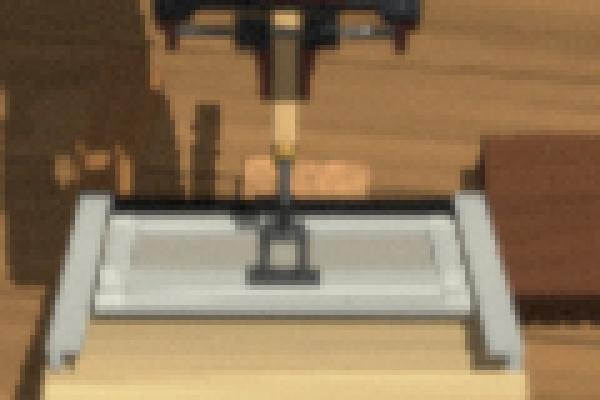

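The sash has followed, with the rod still in the ring at (285,220) and the lower frame edge about 215 in the crop. I'll ease on with force checks and keep the last picture for the end.

```bash
for i in 1; do python3 -m creep '[[[-0.0012,0,0.0008],0,1],[[-0.0012,0,0.0008],0,1],[[-0.0012,0,0.0009],0,1],[[-0.0012,0,0.0008],0,1],[[-0.0012,0,0.0009],0,1],[[-0.0012,0,0.0008],0,1],[[-0.0012,0,0.0009],0,1],[[-0.0012,0,0.0008],0,1]]'| grep -E "pos|force"; done; python3 -m creep '[[[-0.0008,0,0.0006],0,1],[[-0.0008,0,0.0005],0,1],[[-0.0008,0,0.0006],0,1],[[-0.0008,0,0.0005],0,1],[[-0.0008,0,0.0006],0,1]]'| grep -E "pos|force"
```

```text
tool_pos: [0.4586, 0.0245, 0.2019]
force: [6.8, 0.8, -0.9]
tool_pos: [0.4547, 0.0242, 0.1991]
force: [7.4, 0.3, -1.1]
```

```bash
g(){ grep force; }; python3 -m creep '[[[-0.0005,0,0.0003],0,1],[[-0.0005,0,0.0004],0,1]]'|g; python3 -m creep '[[[-0.0005,0,0.0003],0,1],[[-0.0005,0,0.0004],0,1]]'|g; python3 -m creep '[[[-0.0005,0,0.0003],0,1],[[-0.0005,0,0.0004],0,1]]'|g
```

```text
force: [8.1, -0.0, -0.5]
force: [7.1, 0.2, -1.6]
force: [7.5, -0.5, 0.2]
```

```bash
g(){ grep force; }; python3 -m creep '[[[-0.0005,0,0.0003],0,1],[[-0.0005,0,0.0004],0,1]]'|g; python3 -m creep '[[[-0.0005,0,0.0003],0,1],[[-0.0005,0,0.0004],0,1]]'|g; python3 -m creep '[[[-0.0005,0,0.0003],0,1],[[-0.0005,0,0.0004],0,1]]'|g
```

```text
force: [8.8, 0.6, -0.3]
force: [11.0, -0.5, -2.1]
force: [13.4, 0.1, -0.4]
```

```bash
g(){ grep force; }; python3 -m creep '[[[-0.0005,0,0.0003],0,1],[[-0.0005,0,0.0004],0,1]]'|g; python3 -m creep '[[[-0.0005,0,0.0003],0,1],[[-0.0005,0,0.0004],0,1]]'|g
```

```text
force: [15.1, 1.0, -0.7]
force: [17.2, 0.6, -1.0]
```

The force now climbs steadily to 17 N, so the sash is on its seal. I'll ease off slightly and hold.

```bash
python3 -m creep '[[[0.0006,0,-0.0004],0,1],[[0,0,0],0,1],[[0,0,0],0,1],[[0,0,0],0,1],[[0,0,0],0,1],[[0,0,0],0,1]]'; python3 -m creep '[[[0,0,0],0,1],[[0,0,0],0,1],[[0,0,0],0,1],[[0,0,0],0,1],[[0,0,0],0,1],[[0,0,0],0,1],[[0,0,0],0,1],[[0,0,0],0,1]]'
```

```text
time_s: 15.93
tool_pos: [0.4507, 0.0237, 0.1952]
orientation: [0.0, 0.999, 0.043, 0.007]
force: [14.4, 0.8, -0.2]
grip_width: 0.203
time_s: 16.6
tool_pos: [0.4508, 0.0237, 0.1952]
orientation: [0.0, 0.999, 0.043, 0.007]
force: [14.9, 0.5, -0.5]
grip_width: 0.2
```

Held at about 14.5 N for over a second. Now I'll slacken by reversing the path and watch the force.

```bash
g(){ grep -E "pos|force"; }; python3 -m creep '[[[0.001,0,-0.0007],0,1],[[0.001,0,-0.0007],0,1],[[0.001,0,-0.0007],0,1],[[0,0,0],0,1],[[0,0,0],0,1]]'|g; python3 -m creep '[[[0.001,0,-0.0004],0,1],[[0.001,0,-0.0004],0,1],[[0,0,0],0,1],[[0,0,0],0,1]]'|g
```

```text
tool_pos: [0.4509, 0.0238, 0.1962]
force: [8.2, 0.7, -0.2]
tool_pos: [0.4509, 0.024, 0.1963]
force: [6.2, 0.7, -0.3]
```

```bash
g(){ grep -E "pos|force"; }; python3 -m creep '[[[0.001,0,-0.0002],0,1],[[0.001,0,-0.0002],0,1],[[0,0,0],0,1],[[0,0,0],0,1]]'|g; python3 -m creep '[[[0.001,0,0],0,1],[[0.001,0,0],0,1],[[0,0,0],0,1],[[0,0,0],0,1]]'|g;  python3 -m creep '[[[0.001,0,0],0,1],[[0,0,0],0,1],[[0,0,0],0,1]]'|g
```

```text
tool_pos: [0.4511, 0.0241, 0.1959]
force: [3.7, 0.2, -1.0]
tool_pos: [0.4529, 0.0243, 0.1958]
force: [-0.2, -0.4, -0.2]
tool_pos: [0.4544, 0.0244, 0.196]
force: [-0.2, 0.3, -0.8]
```

Slack, and centred in the ring. I'll lift straight out.

```bash
g(){ grep -E "pos|force"; }; python3 -m creep '[[[0,0,-0.002],0,1],[[0,0,-0.002],0,1],[[0,0,-0.002],0,1],[[0,0,-0.002],0,1]]'|g; python3 -m creep '[[[0,0,-0.002],0,1],[[0,0,-0.002],0,1],[[0,0,-0.002],0,1],[[0,0,-0.002],0,1],[[0,0,-0.003],0,1],[[0,0,-0.003],0,1],[[0,0,-0.003],0,1],[[0,0,-0.003],0,1]]'|g
```

```text
tool_pos: [0.4545, 0.0244, 0.2044]
force: [0.2, 0.2, -1.2]
tool_pos: [0.4545, 0.0243, 0.2244]
force: [-0.5, 0.2, -1.0]
```

```bash
python3 -m creep '[[[0,0,-0.01],0,1],[[0,0,-0.02],0,1],[[0,0,-0.025],0,1],[[0,0,-0.025],0,1],[[0,0,-0.025],0,1],[[0,0,-0.01],0,1],[[0,0,0],0,1],[[0,0,0],0,1]]';  python3 - <<'E'
from h import *
R,p=Rt();np.savez("w9.npz",R=R,p=p)
w=manip.grab_frame("wrist");s=manip.grab_frame("scene")
cv2.imwrite("pics/w9.png",w[:,:,::-1]);cv2.imwrite("pics/s9.png",s[:,:,::-1])
# ring base plate shift by template matching between s8 and s9, and s0
s0=cv2.imread("pics/s6.png");s9=s[:,:,::-1];s8=cv2.imread("pics/s8.png")
def loc(im,t):
    r=cv2.matchTemplate(im[180:240,300:380],t,cv2.TM_CCOEFF_NORMED);return cv2.minMaxLoc(r)[1],np.array(cv2.minMaxLoc(r)[3])+[300,180]
t=s8[205:222,322:352]  # ring + plate
print("s6",loc(s0,t),"s8",loc(s8,t),"s9",loc(s9,t))
goto(.4710,-.2844,p[2],2.9)
E
```

```text
time_s: 19.93
tool_pos: [0.4543, 0.0243, 0.3389]
orientation: [-0.0, 0.999, 0.043, 0.0]
force: [0.0, 0.1, -1.5]
grip_width: 0.2
s6 (0.9389918446540833, array([322, 211])) s8 (1.0, array([322, 205])) s9 (0.9272547364234924, array([322, 203]))
yaw 4.971714334879035 spin 0.03615823630440357 shift [ 0.0018  0.3092 -0.0014] grip 0.20371295981328394
```

The hook came out cleanly and the sash stayed down. I'll compare the pole's pose in the grip (brass ferrule and bar) with before the pull, and travel back.

```bash
python3 -m creep '[[[0,0.028,0],0.036,1],[[0,0.028,0],0,1],[[0,0.028,0],0,1],[[0,0.028,0],0,1],[[0,0.028,0],0,1],[[0,0.028,0],0,1],[[0,0.028,0],0,1],[[0,0.028,0],0,1],[[0,0.028,0],0,1],[[0,0.028,0],0,1],[[0.002,0.029,0],0,1],[[0,0,0],0,1],[[0,0,0],0,1],[[0,0,0],0,1]]'
python3 - <<'E'
from h import *
R,p=Rt();w=manip.grab_frame("wrist")[:,:,::-1];cv2.imwrite("pics/w10.png",w);np.savez("w10.npz",R=R,p=p)
ims=[cv2.imread("pics/w2.png"),cv2.imread("pics/w9.png"),w]
for im in ims:
    h=cv2.cvtColor(im,cv2.COLOR_BGR2HSV)[95:150,295:350].astype(int)
    m=(h[...,1]>170)&(h[...,0]>18)&(h[...,0]<32)&(h[...,2]>120)
    v,u=np.nonzero(m);print("ferrule",len(u),u.mean()+295,v.mean()+95, v.min()+95,v.max()+95)
f=lambda i:cv2.resize(i[0:200,260:390],None,fx=2,fy=2)
np.save("x.npy",0);cv2.imwrite("pics/m10.png",np.hstack([f(i) for i in ims]))
goto(.4710,-.2844,.0456,2.9)
E
```

```text
time_s: 21.2
tool_pos: [0.4724, -0.2834, 0.3375]
orientation: [-0.001, 1.0, 0.025, -0.001]
force: [-0.6, 0.8, -1.0]
grip_width: 0.203<stdin>:7: RuntimeWarning: Mean of empty slice.
  ret = ret.dtype.type(ret / rcount)
Traceback (most recent call last):
ValueError: zero-size array to reduction operation minimum which has no identity
```

Run:
```python
from h import *
ims=[cv2.imread(f"pics/w{k}.png") for k in(2,9,10)]
t=ims[0][100:150,306:338]
for im in ims:
    r=cv2.matchTemplate(im[70:190,280:365],t,cv2.TM_CCOEFF_NORMED);print(cv2.minMaxLoc(r)[1],np.array(cv2.minMaxLoc(r)[3])+[280,70])
    print(im[60:150:10,322].tolist())
goto(.4710,-.2844,.0456,2.9)
```

```text
1.0 [306 100]
[[97, 101, 104], [80, 85, 90], [82, 89, 95], [124, 131, 137], [131, 138, 146], [131, 233, 247], [129, 231, 247], [129, 231, 247], [158, 223, 245]]
0.8363388776779175 [306 100]
[[99, 102, 107], [78, 83, 87], [84, 88, 92], [126, 131, 136], [131, 138, 144], [135, 234, 247], [132, 233, 247], [130, 231, 247], [155, 220, 244]]
0.8926225304603577 [306 100]
[[96, 102, 107], [74, 75, 86], [77, 81, 92], [125, 129, 135], [127, 132, 141], [129, 233, 247], [130, 232, 247], [129, 233, 247], [158, 224, 245]]
yaw 2.9292782524748526 spin 0.0005110019049163582 shift [-0.0012  0.0017  0.2923] grip 0.20170785396322577
```

The ferrule sits in the identical pixel spot, so the pole hasn't slipped in the grip. I'll lower towards the recorded grasp pose.

```bash
python3 -m creep '[[[-0.0012,0.0015,0.03],0,1],[[0,0,0.03],0,1],[[0,0,0.03],0,1],[[0,0,0.03],0,1],[[0,0,0.03],0,1],[[0,0,0.03],0,1],[[0,0,0.025],0,1],[[0,0,0.015],0,1],[[0,0,0],0,1],[[0,0,0],0,1],[[0,0,0],0,1],[[0,0,0],0,1]]'; python3 -c "
from h import *
goto(.4710,-.2844,.0456,2.87)"
```

```text
time_s: 22.25
tool_pos: [0.4731, -0.2859, 0.1206]
orientation: [0.001, 1.0, 0.026, 0.001]
force: [-0.1, -0.1, -1.4]
grip_width: 0.201
yaw 2.9394621055559647 spin 0.0012123424473194277 shift [-0.0022 -0.0017  0.075 ] grip 0.20052669552865465
```

```bash
python3 -m creep '[[[-0.002,-0.0015,0.01],0,1],[[0,0,0.01],0,1],[[0,0,0.01],0,1],[[0,0,0],0,1],[[0,0,0],0,1],[[0,0,0],0,1],[[0,0,0],0,1],[[0,0,0],0,1]]'; python3 -c "
from h import *
goto(.4710,-.2844,.0456,2.87)"
```

```text
time_s: 22.92
tool_pos: [0.4702, -0.2845, 0.0894]
orientation: [0.0, 1.0, 0.025, 0.0]
force: [0.4, 0.7, -1.8]
grip_width: 0.199
yaw 2.9074664429594965 spin 0.000653912788653861 shift [ 0.0007 -0.      0.0438] grip 0.1985491324323061
```

```bash
g(){ grep -E "pos|force"; }; python3 -m creep '[[[0.0005,0,0.008],0,1],[[0,0,0.008],0,1],[[0,0,0.008],0,1],[[0,0,0.006],0,1],[[0,0,0],0,1],[[0,0,0],0,1]]'|g;  python3 -m creep '[[[0,0,0.004],0,1],[[0,0,0.004],0,1],[[0,0,0.003],0,1],[[0,0,0],0,1],[[0,0,0],0,1]]'|g
```

```text
tool_pos: [0.47, -0.2839, 0.0583]
force: [0.0, 0.0, -1.2]
tool_pos: [0.4703, -0.2841, 0.0479]
force: [0.2, -1.1, -1.4]
```

```bash
g(){ grep -E "pos|force"; }; python3 -m creep '[[[0,0,0.001],0,1],[[0,0,0.001],0,1],[[0,0,0],0,1],[[0,0,0],0,1]]'|g;  python3 -m creep '[[[0,0,0.001],0,1],[[0,0,0],0,1],[[0,0,0],0,1]]'|g
```

```text
tool_pos: [0.4705, -0.2842, 0.0461]
force: [0.4, -0.5, -1.8]
tool_pos: [0.4706, -0.2843, 0.0456]
force: [-0.9, 1.2, 5.9]
```

Seated: the upward force rises at exactly the original height. Now I'll open and back off.

```bash
python3 -m creep '[[[0,0,-0.0005],0,-1],[[0,0,0],0,-1],[[0,0,0],0,-1],[[0,0,0],0,-1],[[0,0,0],0,-1],[[0,0,0],0,-1],[[0,0,0],0,-1],[[0,0,0],0,-1],[[0,0,0],0,-1],[[0,0,0],0,-1],[[0,0,0],0,-1],[[0,0,0],0,-1],[[0,0,0],0,-1],[[0,0,0],0,-1]]'; python3 -m creep '[[[0,0,-0.01],0,-1],[[0,0,-0.02],0,-1],[[0,0,-0.025],0,-1],[[0,0,-0.025],0,-1],[[0,0,-0.025],0,-1],[[0,0,-0.025],0,-1],[[0,0,-0.025],0,-1],[[0,0,0],0,-1],[[0,0,0],0,-1],[[0,0,0],0,-1]]'
python3 - <<'E'
from h import *
R,p=Rt();w=manip.grab_frame("wrist");s=manip.grab_frame("scene")
a=cv2.resize(w[0:300],None,fx=1.2,fy=1.2)[:,100:560];b=cv2.resize(s[150:270,235:395],None,fx=2,fy=2)
b=np.vstack([b,np.zeros((120,320,3),np.uint8)])
np.savez("w11.npz",R=R,p=p);cv2.imwrite("pics/w11.png",w[:,:,::-1]);cv2.imwrite("pics/s11.png",s[:,:,::-1])
cv2.imwrite("pics/m11.png",np.hstack([a,b])[:,:,::-1])
E
```

```text
time_s: 25.58
tool_pos: [0.4704, -0.2842, 0.0456]
orientation: [-0.0, 1.0, 0.025, -0.0]
force: [0.2, -0.1, -0.1]
grip_width: 0.999
time_s: 26.42
tool_pos: [0.4701, -0.2839, 0.2005]
orientation: [-0.0, 1.0, 0.025, -0.0]
force: [0.1, -0.3, -0.7]
grip_width: 1.0
```

View pics/m11.png

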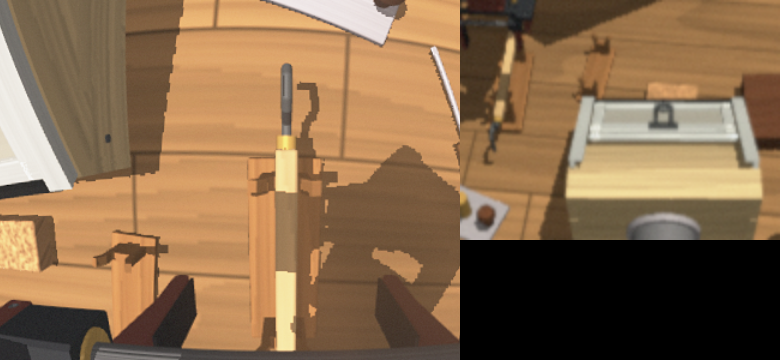

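The last picture shows the pole in both cradles with the hook at the far end: bar front end at (322,125), where the first wrist view puts it once the 3.6 mm hand offset is allowed for. The sash is at the bottom of the slope, with the ring clear at (663,118). I'm handing in.

```bash
python3 -c "
from workcell import manip
print(manip.sign_off(), manip.read_state()['time_s'])"
```

```text
the job is handed in; nothing more can be done
the job is handed in; nothing more can be done
```

The sash is shut, the seal has had its firm pull, and the pole is back in both cradles of its rest. I handed the job in just after 26 s of robot time.

- **Pull:** I hooked the ring with the rod vertical and drew the sash down at about 7–9 N. The force then climbed steadily to 17 N at the stop. I held about 14.5–15 N for just over a second. The highest wrist reading I saw was 17 N, but I only read it at the end of each move.
- **Unhook:** I slackened to zero force, centred the rod in the ring and lifted it straight out with no contact force. A scene picture taken after that shows the sash still down.
- **Pole return:** The pole had not shifted in the grip, and it seated at the same tool height as when I picked it up, with 6 N of upward contact. In the last wrist picture it lies where it started, as far as the picture allows.

**Not checked directly:**
- **Sash within 3 mm of home:** I infer this from the hard force rise and about 76 mm of travel, which is only just inside the stated 75–100 mm.
- **Ring height:** my first estimate was several millimetres off. The rod took about 6 mm of slack before it met the ring, rather than the 3 mm I expected.
- **Loose items:** I did not measure them one by one, but the arm passed well above them and I saw no unexpected contact forces.

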